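# Load the keyed sample block and start the mixer with a click of its dome key

### The job

Set the sample block down in the round mixer base, turned so that its flat side matches the flat of the well and it sits fully home; do not drop it. Then start the run: on the sloped key pod, press the round key just until it clicks (the push-back force drops) and no further, let it spring back up, and leave the other two keys and everything standing about alone.

Things in the scene. Friction and masses are not known exactly. Their poses are not given: they have to be found in the camera images.
- carrier: sample block, loose, about 0.25 kg: upright aluminium disc, 72 mm diameter, 40 mm high, one side cut flat (D shape) 24 mm from the axis, facing its +x; lower edge chamfered 3 mm. Centred on top a black bar handle 44 mm long (along x), 18 mm thick (y), 46 mm high: 86 mm high in all. Origin: on the round axis at the underside, z up
- dock: mixer base, fixed: round drum, 124 mm diameter, 44 mm high, with a D-shaped well in its top, 18 mm deep, 77 mm diameter, its flat 26.5 mm from the axis on the dock's +x side (2.5 mm clearance all round; mouth chamfered 4 mm wide). The block is home with its +x along the dock's +x. Origin: on the axis at the underside, z up
- dock_well (a point): centre (on the round axis) of the well's floor, 26 mm above the worktop; axes as the dock's. The block's origin comes here when home
- pod: key pod, fixed: white wedge housing 188 mm wide (y), 142 mm high, 122 mm deep (x); its panel slopes up and away from the robot at 30 degrees to the level (outward normal in the pod's frame [-0.5, 0, 0.866]). Three keys in a row along y, 58 mm apart, in an order that changes; a grey splash hood stands over them. Origin: on the worktop under the housing's middle, z up, keys facing -x
- key_round_top (a point): centre of the top of the round key, the start key (disc cap 38 mm across, light plastic, 16 mm proud of the panel); axes as the pod's; moves with the key. The hood, a 4 mm plate at right angles to the panel over its full width, stands 52 mm up the slope from the key centres and ends 70 mm above their tops: no reaching them from straight above
- key_square_top (a point): centre of the top of the square key (cap of the key pod, about 38 mm across, light plastic, standing 16 mm proud of the panel); leave it
- key_triangle_top (a point): centre of the top of the triangular key (cap of the key pod, about 38 mm across, light plastic, standing 16 mm proud of the panel); leave it
- key_round (a joint): travel of the round key along the inward panel normal, m; 0 up, stop at 0.0105. Dome key: push-back 2.4 N at first touch, peak 5.7 N at 0.002, then it drops (5.4 N at 0.003, 4.3 N at 0.004) to a low of 2.8 N at 0.006: the click; 6.2 N again at 0.008, 15 N at 0.010. Springs back when let go. A good press goes past 0.0035 and never beyond 0.008
- key_square (a joint): travel of the square key, the same mechanism; must stay below 0.003
- key_triangle (a joint): travel of the triangular key, the same mechanism; must stay below 0.003
- bottle_lysis: brown reagent bottle with black cap, 44 mm in diameter, 88 mm high; bystander; origin under its centre
- beaker: clear plastic beaker, 75 mm wide, 93 mm high; bystander; origin under its centre
- petri_dish_1: petri dish, 56 mm wide, 15 mm high; bystander; origin under its centre
- bench_timer: small bench timer, 68 x 62 x 19 mm; bystander; origin under its centre
There are look-alikes about, which are no part of the job. What is shaped like the carrier but orange is not meant.

How it is judged:
On the way, in this order (a step that is already met when the one before it is completed fails the run):
1. the sample block sits fully home in the well of the mixer base, flat to flat (z of carrier in the frame of dock_well below 0.003 m and horizontal distance between carrier and dock_well below 0.006 m and angle between carrier's own z axis and vertical below 0.05 rad and angle between the x axis of carrier and the x axis of dock_well, either way round below 0.17 rad), for 0.2 s.
2. the round key is pressed past its click (value of joint key_round above 0.0035 m), for 0.02 s.
At the end, for the whole second after the job is handed in: The block is home in the well: underside within 3 mm of its floor, axis within 6 mm, flats parallel within 0.17 rad, upright within 0.05 rad, at rest. The round key was pressed past 3.5 mm after that, and all three keys are up again (under 1 mm) (all of step 1 and value of joint each of key_round, key_square, key_triangle below 0.001 m and linear speed of carrier below 0.02 m/s); the robot touches nothing.
It fails at once if the round key is driven on beyond its click (travel over 8 mm) (value of joint key_round above 0.008 m).
It fails at once if another key is pressed (travel over 3 mm) (value of joint any of key_square, key_triangle above 0.003 m).
It fails at once if the sample block is dropped (falls free at over 0.6 m/s) (linear speed of carrier above 0.6 m/s and contact force between the fingers and carrier below 0.2 N).
It fails at once if the sample block is tipped over (angle between carrier's own z axis and vertical above 0.8 rad).
It fails at once if a bystander (bottle, beaker, petri dish or timer) is shifted more than 30 mm (distance of any of bottle_lysis, beaker, petri_dish_1, bench_timer from where it was at the start of the episode above 0.03 m).
It also fails if it takes over 56 s, if anything falls off the work surface, if the arm or the gripper's body presses on something with over 40 N, if the wrist force passes 120 N, or if a joint passes its speed limit or range.

### The arm

A 6-joint arm with a two-finger parallel gripper is mounted at the origin on a cart in front of the work surface, level with it; the furniture and walls round the work are solid. World frame = base frame: x ahead of the robot, y to its left, z up, the work surface at z = 0. Lengths are in m, angles in rad, forces in N, time in s.
With the tool pointing down it reaches from about 0.375 to 0.75 m from the base axis. Payload 9 kg.
Tool frame: the origin (TCP) lies at the very end of the fingers, on their centre line; the grasp point (between the pads) lies 19 mm behind it; z points along the fingers, y is the line along which they close (so a half turn about z gives the same grasp; the last joint's range is limited). The gripper opens to 85 mm and grips with 20 to 120 N. Pads are 22 mm wide; open, the fingers measure 114 mm over their backs; the gripper's body (76 mm by 85 mm) begins 54 mm behind the grasp point. The pads swing forward as they close: fully open they stand 13 mm farther back than shut.
Start: joints at [-1.51, 0.104, 0.097, 1.564, 0, 1.353], TCP at [0.165, -0.577, 0.231] pointing down, gripper open.
Joint ranges: [-2.99, 2.99], [-0.84, 1.86], [-1.1, 1.16], [-1.84, 2.11], [-1.51, 1.56], [-3.14, 3.14]. Speed limits (rad/s): [2.22, 2.22, 2.57, 3.14, 3.14, 3.14].

### API

Orientations are given as a 3x3 rotation matrix whose columns are the frame's x, y, z axes.
In Python, from station import arm, eoat, kin, eyes, workorder, status gives the robot as it stands. The module is installed in compiled form; this text tells all that it offers. Calls block until the motion is done:
- arm.reach(position, orientation): joint-space move of the TCP to a pose.
- arm.move_l(position, rot=None, feed=0.15): straight line of the TCP; rot=None keeps the orientation; feed is the mean speed in m/s.
- arm.move_j(angles): joint-space move.
- eoat.release() and eoat.grab(): open the fingers fully, or close them until they stop; the grip force is fixed at half the most.
- arm.pause(seconds).
- kin.solve_ik(position, orientation): joint angles nearest the present ones, or None.
- eyes.camera(name): name is "scene" or "top"; returns a dict with "img" (480x640x3 uint8, red, green, blue), "camera_matrix" (3x3 intrinsics, pixels), "dist" ([k1, k2, p1, p2, k3] as OpenCV has them; the pictures are not rectified), "rvec" (rotation vector, rad) and "tvec" (3), from world to camera coordinates, as OpenCV has them. Camera axes: x right, y down, z forward; pixel columns grow to the right and rows downward; lengths in m; the calibration is good to about 2 mm. A picture is of the moment at which its call begins. There is no depth.
A pose or a line that the arm cannot do raises arm.IKError and nothing moves.
- workorder.job_done(): hands the job in; it is judged then, once.
Readings, each from a call of its own:
- status.get_t(): time.
- status.get_qpos(): joint angles.
- status.get_joint_vel(): joint speeds.
- status.get_effort(): joint torques, N m.
- status.get_eef_pos(): TCP position.
- status.get_orientation(): TCP orientation.
- status.get_contact_force(): force on the tool from outside, world axes, zero at the start.
- status.get_moment(): the same for the moment, N m.
- status.get_finger_gap(): finger opening in m.
- status.get_grasp_force(): force on a finger pad.
Only numpy, scipy, OpenCV 4.12 (cv2) and the standard library are available. Lean on these libraries where they do the work, as an engineer would, in place of code of your own. Each camera call takes 0.05 s, during which the arm holds its last target. There are 200 camera calls.

## Working session

There is one attempt and no reset: what is moved stays moved. The work goes in short steps, each a Python script; the robot and the scene stay as the last script left them, time stands still between calls to the robot, and variables do not carry over. Pictures are saved under pics/ and viewed, at most 10 in all, crops included, and the job is handed in when it is done.

```bash
mkdir -p pics
cat > h.py <<'E'
import numpy as np, cv2
from station import arm, eoat, kin, eyes, workorder, status
def cam(n):
    c=eyes.camera(n); c["img"]=np.ascontiguousarray(c["img"]); return c
def save(c,f,box=None,s=1):
    im=c["img"][:,:,::-1]
    if box: im=im[box[1]:box[3],box[0]:box[2]]
    cv2.imwrite("pics/"+f,cv2.resize(im,None,fx=s,fy=s,interpolation=cv2.INTER_CUBIC))
def ray(c,uv):
    K=np.array(c["camera_matrix"],float);d=np.array(c["dist"],float)
    n=cv2.undistortPoints(np.array(uv,float).reshape(-1,1,2),K,d).reshape(-1,2)
    R=cv2.Rodrigues(np.array(c["rvec"],float))[0];t=np.array(c["tvec"],float).ravel()
    D=np.c_[n,np.ones(len(n))]@R; return -R.T@t, D/np.linalg.norm(D,axis=1,keepdims=True)
def onz(c,uv,z):
    o,D=ray(c,uv); return o+D*((z-o[2])/D[:,2])[:,None]
def proj(c,P):
    return cv2.projectPoints(np.array(P,float).reshape(-1,1,3),np.array(c["rvec"],float),np.array(c["tvec"],float),np.array(c["camera_matrix"],float),np.array(c["dist"],float))[0].reshape(-1,2)
E
python3 - <<'E'
from h import *
for n in("scene","top"):
    c=cam(n);save(c,n+"0.png")
    o,D=ray(c,[[320,240]]);print(n,o,D,onz(c,[[0,0],[639,0],[639,479],[0,479]],0).round(2).tolist())
print(status.get_t(),status.get_orientation())
E
```

```text
scene [ 0.06780993 -0.51960477  0.58849264] [[ 0.49453885  0.69944956 -0.51594732]] [[1.36, 34.53, 0.0], [23.78, 8.66, 0.0], [0.62, -0.51, 0.0], [-0.11, 0.01, 0.0]]
top [0.46176434 0.11792107 0.99323207] [[ 0.08190697 -0.00955535 -0.99659417]] [[1.1, 0.82, 0.0], [1.09, -0.63, 0.0], [0.03, -0.55, 0.0], [0.06, 0.77, 0.0]]
0.1 [[ 9.61399447e-01  2.75156501e-01 -6.31379427e-05]
 [ 2.75156381e-01 -9.61398754e-01  1.18421823e-03]
 [ 2.65144605e-04 -1.15587956e-03 -9.99999297e-01]]
```

View pics/scene0.png

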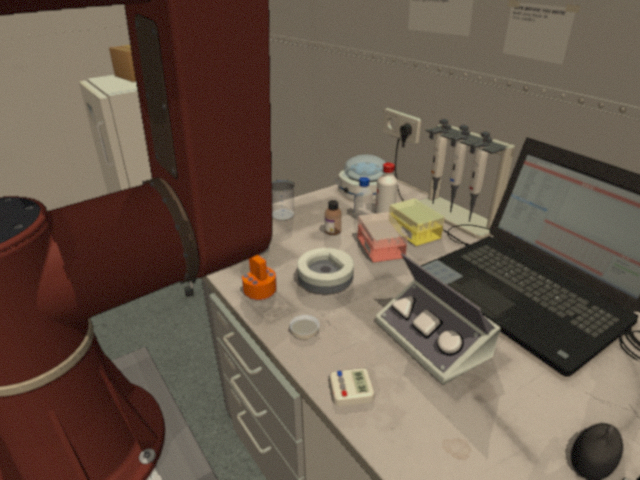

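View pics/top0.png

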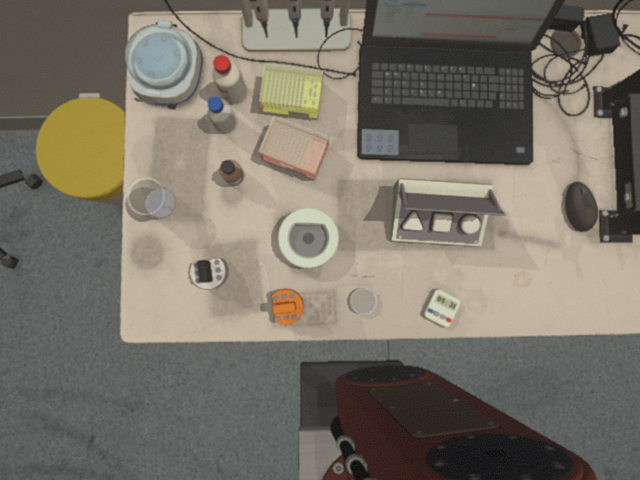

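The top view shows two carrier-shaped blocks: a silver one with a black bar at about (208,272) and an orange one at (287,306). The silver one fits the description. The dock ring is at (308,238) and the pod at (445,212), with keys from left to right: triangle (412,222), square (441,223), round (469,224). The timer is at (441,308), the dish at (362,300), the bottle at (231,172) and the beaker at (150,200). I'll confirm with an enlarged crop.

Run:
```python
from h import *
c=cam("top")
im=c["img"][:,:,::-1]
a=cv2.resize(im[180:340,170:350],None,fx=4.4,fy=4.4*0.82*0+4.4,interpolation=cv2.INTER_CUBIC)[:, :]
a=cv2.resize(im[215:335,180:350],None,fx=4.6,fy=4.6,interpolation=cv2.INTER_CUBIC)
cv2.imwrite("pics/cropA.png",a)
save(c,"cropB.png",(380,165,520,260),5.5)
print(a.shape)
```

```text
(552, 782, 3)
```

View pics/cropA.png

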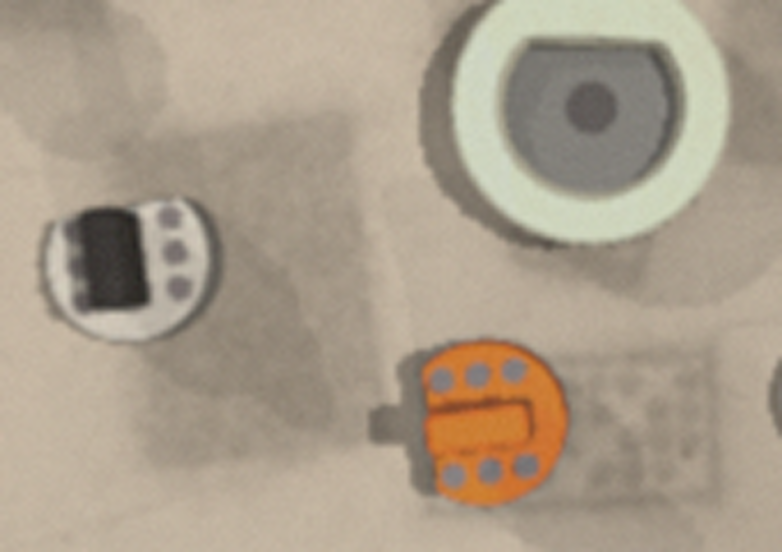

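View pics/cropB.png

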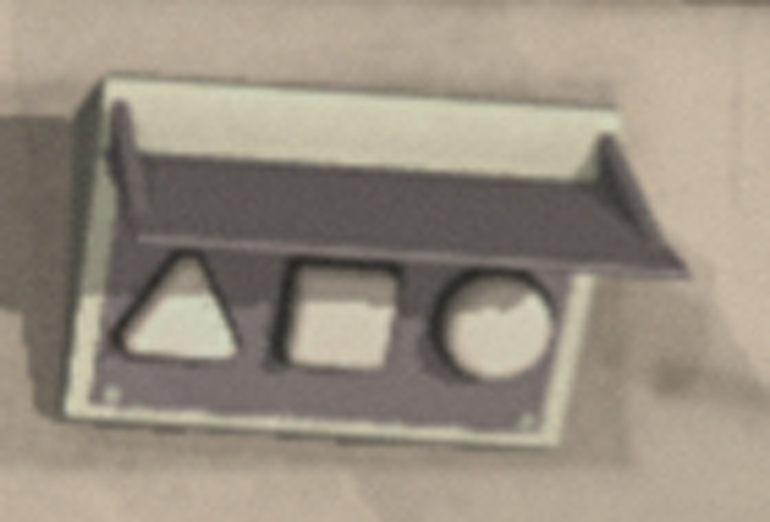

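The crops confirm it. The silver block with the black bar is the carrier, with its flat toward the image top (+x) and its bar long axis nearly vertical. The dock's flat is also at the image top. The round key is the rightmost one, seen from the robot at about (470,224), and its upper edge lies in the hood's shadow. Next I'll measure.

```bash
cat > meas.py <<'E'
from h import *
from scipy.optimize import least_squares
def blob(m,near):
    n,l,s,ce=cv2.connectedComponentsWithStats(m.astype(np.uint8))
    ok=[i for i in range(1,n) if s[i,4]>60]
    i=min(ok,key=lambda i:np.hypot(*(ce[i]-near)))
    return (l==i).astype(np.uint8)
def cont(m): return max(cv2.findContours(m,cv2.RETR_EXTERNAL,cv2.CHAIN_APPROX_NONE)[0],key=len)[:,0].astype(float)
def circ(P,r=None):
    f=lambda p:np.hypot(P[:,0]-p[0],P[:,1]-p[1])-(p[2] if r is None else r)
    s=least_squares(f,[*P[:,:2].mean(0),.05],loss="soft_l1",f_scale=.001)
    return s.x,np.sqrt(np.mean(s.fun**2))
E
python3 - <<'E'
from meas import *
c=cam("top");im=c["img"].astype(int);r,g,b=im[...,0],im[...,1],im[...,2]
for n,u,v in[("ring",288,225),("bg",340,200),("wellfloor",320,245),("disc",213,283),("bar",203,272),("flatpart",215,262),("shadow",272,245)]: print(n,im[v,u])
# dock
ring=blob((g>=r)&(g>150),(308,238));P=onz(c,cont(ring),.044)
x,e=circ(P);print("dock",x,e)
ctr=x[:2]
h=cv2.findContours(ring,cv2.RETR_CCOMP,cv2.CHAIN_APPROX_NONE)
hole=max([k for k,q in zip(h[0],h[1][0]) if q[3]>=0],key=len)[:,0].astype(float)
Q=onz(c,hole,.044)[:,:2]-ctr
F=Q[(Q[:,0]>.022)&(abs(Q[:,1])<.018)]
p=np.polyfit(F[:,1],F[:,0],1);print("flat slope (yaw=-atan)",-np.arctan(p[0]),"dist",p[1],len(F)); 
A=Q[np.abs(np.arctan2(Q[:,1],Q[:,0]))>1.2];print("well circ",circ(A)) 
# carrier
win=np.zeros(r.shape,bool);win[245:300,180:240]=1
bar=blob(win&(im.max(2)<75),(204,272));K=cont(bar);print("bar area",bar.sum(),cv2.minAreaRect(K.astype(np.float32)))
B=onz(c,K,.086)[:,:2];print("bar rect",cv2.minAreaRect((B*1000).astype(np.float32)))
L=B[(B[:,1]>B[:,1].max()-.008)];L=L[(L[:,0]>B[:,0].min()+.008)&(L[:,0]<B[:,0].max()-.008)]
q=np.polyfit(L[:,0],L[:,1],1);print("bar left yaw",np.arctan(q[0]),len(L))
white=blob(win&(((im.max(2)-im.min(2))<22)&(im.min(2)>120)|(bar>0)),(208,272));
D=onz(c,cont(white),.040)[:,:2];x,e=circ(D,.036);print("disc",x[:2],e,D.min(0),D.max(0))
cv2.imwrite("pics/m.png",cv2.resize(np.hstack([ring[180:300,170:350],white[180:300,170:350],bar[180:300,170:350]])*255,None,fx=1.4,fy=1.4))
E
```

```text
ring [207 213 189]
bg [155 143 128]
wellfloor [130 129 122]
disc [188 177 167]
bar [63 61 56]
flatpart [133 126 123]
shadow [133 124 112]
dock [0.54556241 0.13349185 0.05932714] 0.0006823168509641184
flat slope (yaw=-atan) -0.049499287294292635 dist 0.030772260438480355 18
well circ (array([ 0.00028468, -0.00021861,  0.04254962]), np.float64(0.0005901422946869363))
bar area 254 ((204.02403259277344, 270.9301452636719), (21.0140323638916, 12.357306480407715), 82.40535736083984)
bar rect ((479.4879150390625, 333.07965087890625), (40.69895935058594, 23.72830581665039), 8.100860595703125)
bar left yaw 0.1797370543222943 11
disc [0.48067703 0.33468222] 0.007579056228246238 [0.44380183 0.30157277] [0.50621325 0.37442285]
```

```bash
cat >> h.py <<'E'
def Rd(yaw):  # tool down, tool x along yaw
    c,s=np.cos(yaw),np.sin(yaw); return np.array([[c,s,0],[s,-c,0],[0,0,-1.]])
E
python3 - <<'E'
from meas import *
p=status.get_eef_pos();arm.move_l([p[0],p[1],.36],feed=.25)
arm.reach([.48,.337,.30],Rd(.15)); print(status.get_t(),status.get_qpos())
c=cam("scene");t=cam("top");save(c,"scene1.png");save(t,"top1.png")
import pickle
pickle.dump((c,t),open("v1.pkl","wb"))
for n,k in(("s",c),("t",t)):
    g=k["img"].astype(int); 
    pts=[(403,307),(427,322),(450,342)] if n=="s" else [(412,222),(441,223),(469,224)]
    print(n,[g[v,u].tolist() for u,v in pts])
E
```

```text
4.4 [ 3.88606875e-01  9.11647813e-02  2.09085101e-01  1.68876823e+00
 -7.96628503e-05 -2.90197707e+00]
s [[180, 165, 144], [171, 159, 139], [170, 159, 137]]
t [[208, 206, 187], [209, 201, 179], [209, 203, 182]]
```

View pics/scene1.png

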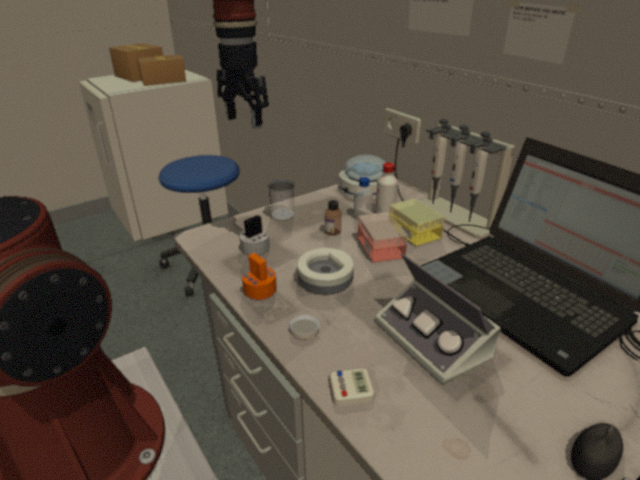

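Scene view 1: the carrier is clear at about (255,240) with its bar at (253,226). The dock is at (325,268), and the pod keys are triangle (403,306), square (427,322) and round (450,342). The gripper hangs above the carrier. I'll cross-check the carrier and triangulate the keys.

Run:
```python
from meas import *
import pickle
c,t=pickle.load(open("v1.pkl","rb"))
im=c["img"].astype(int)
w=np.zeros(im.shape[:2],bool);w[205:255,235:275]=1
bar=blob(w&(im.max(2)<70),(253,227));K=cont(bar);print("bar box",K.min(0),K.max(0),"pred corners",proj(c,[[.48+a*np.cos(.15)-b*np.sin(.15),.337+a*np.sin(.15)+b*np.cos(.15),z] for z in(.086,.04) for a in(-.022,.022) for b in(-.009,.009)]).round(1).tolist())
keys={}
for n,k,pts,th in(("s",c,[(403,307),(427,322),(450,342)],140),("t",t,[(412,222),(441,223),(469,224)],125)):
    i=k["img"].astype(int);i=i.max(2)
    for j,p in enumerate(pts):
        w=np.zeros(i.shape,bool);w[p[1]-17:p[1]+17,p[0]-17:p[0]+17]=1
        m=blob(w&(i>th),p);C=cont(m);(x,y),r,an=cv2.minAreaRect(C.astype(np.float32))
        print(n,j,round(x,1),round(y,1),np.round(r,1),m.sum()); keys[n,j]=(x,y)
for j in range(3):
    o1,d1=ray(c,keys["s",j]);o2,d2=ray(t,keys["t",j]);d1,d2=d1[0],d2[0]
    s=np.linalg.lstsq(np.c_[d1,-d2],o2-o1,rcond=None)[0];a,b=o1+s[0]*d1,o2+s[1]*d2
    print(j,((a+b)/2).round(4),"gap mm",np.linalg.norm(a-b)*1000)
```

```text
bar box [244. 216.] [261. 237.] pred corners [[248.2, 222.6], [243.7, 220.0], [263.1, 216.4], [258.5, 213.9], [249.9, 239.5], [245.5, 236.8], [264.5, 233.0], [260.0, 230.4]]
s 0 398.7 304.2 [22.5 14.9] 201
s 1 424.5 322.0 [17.7 13.4] 241
s 2 449.5 340.5 [17. 19.] 281
t 0 413.0 221.3 [19.3 16.7] 223
t 1 442.1 223.4 [17.9 16.5] 289
t 2 473.5 226.5 [27. 23.] 419
0 [ 0.5694 -0.0753  0.0545] gap mm 12.391199574312122
1 [ 0.568  -0.1369  0.054 ] gap mm 3.8546121621165232
2 [ 0.5608 -0.199   0.0606] gap mm 2.482465178417436
```

Run:
```python
from meas import *
import pickle
c,t=pickle.load(open("v1.pkl","rb"))
f=lambda u,v:(380+u/5.5-.4,165+v/5.5-.4)
for a,b,z in(((65,415),(555,443),.03),((105,78),(612,108),.08),((140,240),(685,275),.14),((340,313),(497,325),.06)):
    P=onz(t,[f(*a),f(*b)],z);d=P[0]-P[1];print(P.round(4).tolist(),"len",np.linalg.norm(d),"yaw",np.arctan2(-d[0],d[1]))
for s,tt in(((424.5,322),f(340,313)),((449.5,340.5),f(497,325))):
    o1,d1=ray(c,s);o2,d2=ray(t,tt);d1,d2=d1[0],d2[0]
    k=np.linalg.lstsq(np.c_[d1,-d2],o2-o1,rcond=None)[0];a,b=o1+k[0]*d1,o2+k[1]*d2
    print(((a+b)/2).round(4),"gap",np.linalg.norm(a-b)*1000)
# pick
R=Rd(.15)
arm.move_l([.48,.337,.12],feed=.25);f0=status.get_contact_force()
arm.move_l([.48,.337,.052],feed=.08);print("force",np.array(status.get_contact_force())-f0)
eoat.grab();print("gap",status.get_finger_gap(),status.get_grasp_force(),status.get_t())
arm.move_l([.48,.337,.15],feed=.15);print("gap",status.get_finger_gap(),np.array(status.get_contact_force())-f0,status.get_t(),status.get_eef_pos())
c=cam("scene");t=cam("top");save(c,"s2.png",(180,130,300,230),4);save(t,"t2.png",(150,200,350,340),3.9)
pickle.dump((c,t),open("v2.pkl","wb"))
```

```text
[[0.539, -0.0385, 0.03], [0.526, -0.2233, 0.03]] len 0.1852718210039129 yaw -0.06976411834884279
[[0.6564, -0.0481, 0.08], [0.6437, -0.2319, 0.08]] len 0.18419122518650793 yaw -0.06883859544256303
[[0.5885, -0.0474, 0.14], [0.5747, -0.231, 0.14]] len 0.1841786065107173 yaw -0.07519352954561782
[[0.5727, -0.1355, 0.06], [0.5676, -0.1932, 0.06]] len 0.057924964993170173 yaw -0.08791791509801826
[ 0.5713 -0.1357  0.0516] gap 6.03273828084185
[ 0.5675 -0.1945  0.0534] gap 2.2921919989350275
force [-1.34278651  0.10659881 -1.47750998]
gap 0.0168286027848983 62.10549831390381 6.9917
gap 0.016984455096779143 [-0.71447114 -0.13223689 -2.43398991] 7.7917 [0.47948033 0.33678404 0.1487869 ]
```

View pics/s2.png

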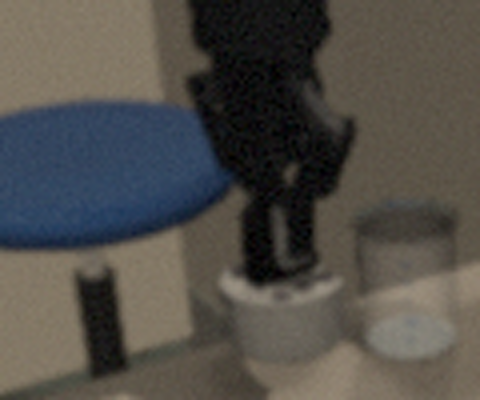

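The scene crop shows the block held upright by its bar, clear of the bench, with the rim visible at about (250,203) in the full image. Next is to hover over the well and check alignment.

Run:
```python
from meas import *
import pickle
R=Rd(-.05);D=np.array([.5457,.1334])
arm.move_l([.48,.337,.19],feed=.25)
arm.reach([*D,.19],R);arm.move_l([*D,.122],feed=.15)
print(status.get_eef_pos(),status.get_t(),status.get_qpos()[5],status.get_contact_force())
c=cam("scene");t=cam("top");pickle.dump((c,t),open("v3.pkl","wb"))
p=np.array(status.get_eef_pos());th=np.linspace(0,2*np.pi,200)
for k,n in((c,"s"),(t,"t")):
    im=cv2.resize(k["img"][:,:,::-1],None,fx=5,fy=5,interpolation=cv2.INTER_CUBIC)
    loc=np.c_[np.minimum(.036*np.cos(th),.024),.036*np.sin(th)]@np.array([[np.cos(-.05),np.sin(-.05)],[-np.sin(-.05),np.cos(-.05)]])+p[:2]
    for z,col in((p[2]-.012,(0,0,255)),(p[2]-.052,(0,255,255))):
        q=(proj(k,np.c_[loc,np.full(200,z)])*5+2).astype(int);cv2.polylines(im,[q.reshape(-1,1,2)],True,col,1)
    loc=np.c_[.062*np.cos(th),.062*np.sin(th),np.full(200,.044)]+[*D,0]
    q=(proj(k,loc)*5+2).astype(int);cv2.polylines(im,[q.reshape(-1,1,2)],True,(0,255,0),1)
    u,v=(proj(k,[[*p[:2],.07]])[0]*5).astype(int);cv2.imwrite(f"pics/{n}3.png",im[v-230:v+230,u-190:u+190])
a=np.hstack([cv2.imread("pics/s3.png"),cv2.imread("pics/t3.png")]);cv2.imwrite("pics/st3.png",a);print(a.shape)
```

```text
[0.54573953 0.13407685 0.12261601] 9.6667 -3.0845443979108005 [-0.07181931  0.77872659 -1.50756163]
(460, 760, 3)
```

View pics/st3.png

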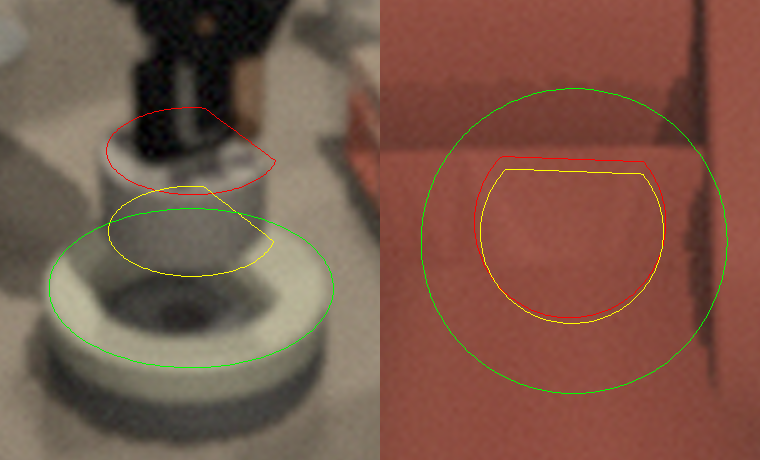

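The red and yellow outlines (predicted block) and the green one (dock) are all offset left by about the same amount, 1 px, so the block is aligned with the well to within about 1 mm. I'll lower it with force monitoring.

Run:
```python
from meas import *
D=np.array([.5457,.1334]);f0=np.array(status.get_contact_force())
z=.122
while z>.0761:
    z-= .006 if z>.102 else .003
    arm.move_l([*D,z],feed=.06)
    f=np.array(status.get_contact_force())-f0;p=status.get_eef_pos()
    print(round(z,3),np.round(p,4),f.round(1),np.round(status.get_moment(),2))
    if np.linalg.norm(f)>12: break
print(status.get_t())
```

```text
0.116 [0.5457 0.1334 0.1159] [ 0.2 -0.6  0.5] [ 0.03 -0.04  0.02]
0.11 [0.5453 0.1334 0.1094] [ 0.2 -0.8 -0.8] [-0.01 -0.04  0.01]
0.104 [0.5453 0.1334 0.1034] [-0.2 -0.5 -0.9] [-0.03 -0.05 -0.04]
0.098 [0.5454 0.1334 0.0975] [-0.6  0.5 -0.2] [-0.03  0.01 -0.01]
0.095 [0.5456 0.1334 0.0948] [-1.2 -0.6 -0.3] [ 0.06 -0.01  0.06]
0.092 [0.5456 0.1334 0.0918] [-1.3 -0.2 -0.3] [ 0.04 -0.03  0.04]
0.089 [0.5455 0.1334 0.0888] [-1.  -0.  -0.3] [-0.03 -0.04 -0.01]
0.086 [0.5455 0.1334 0.0857] [-0.4  0.3 -0.7] [-0.04 -0.03 -0.03]
0.083 [0.5455 0.1334 0.0828] [ 1.4 -1.1 -0.7] [-0.01  0.    0.01]
0.08 [0.5455 0.1334 0.0797] [-0.2 -0.  -0.9] [ 0.07  0.03 -0.  ]
0.077 [0.5464 0.1337 0.0779] [0.4 1.8 6.4] [ 0.4   0.16 -0.04]
0.074 [0.5474 0.1338 0.0777] [-7.8  1.  26.6] [ 0.33  1.6  -0.03]
12.7667
```

It bottomed at TCP z = 0.0778, against 0.078 predicted for home. I'll unload, release, retreat and check.

Run:
```python
from meas import *
arm.move_l([.5457,.1334,.0775],feed=.03)
print(np.round(status.get_contact_force(),1),status.get_eef_pos())
eoat.release();print(status.get_finger_gap())
arm.move_l([.5457,.1334,.19],feed=.12);arm.move_l([.5457,.1334,.30],feed=.25)
# key approach plan
psi=-.07;c,s=np.cos(psi),np.sin(psi)
px=np.array([c,s,0]);py=np.array([-s,c,0]);z=.5*px-.866*np.array([0,0,1]);z/=np.linalg.norm(z)
key=np.array([.5675,-.1945,.055])
for nm,y in(("y=py",py),("y=-py",-py),("y=up",np.cross(z,py)),("y=dn",-np.cross(z,py))):
    R=np.c_[np.cross(y,z),y,z]
    print(nm,[None if q is None else np.round(q,2).tolist() for q in(kin.solve_ik(key-z*d,R) for d in(.12,.0,-.006))])
t=cam("scene");save(t,"s4.png",(270,200,380,310),5)
print(status.get_t())
```

```text
[-1.3  0.2  4.6] [0.54599322 0.13335131 0.07778986]
0.08526449782314749
y=py [[-0.8, -0.75, -0.82, 1.09, 0.34, -0.66], [-0.7, -0.47, -0.83, 0.77, 0.3, -0.57], [-0.7, -0.45, -0.83, 0.76, 0.3, -0.56]]
y=-py [[-0.8, -0.75, -0.82, 1.09, 0.34, 2.48], [-0.7, -0.47, -0.83, 0.77, 0.3, 2.57], [-0.7, -0.45, -0.83, 0.76, 0.3, 2.58]]
y=up [[-0.8, -0.75, -0.82, 1.09, 0.34, 0.91], [-0.7, -0.47, -0.83, 0.77, 0.3, 1.0], [-0.7, -0.45, -0.83, 0.76, 0.3, 1.01]]
y=dn [[-0.8, -0.75, -0.82, 1.09, 0.34, -2.23], [-0.7, -0.47, -0.83, 0.77, 0.3, -2.14], [-0.7, -0.45, -0.83, 0.76, 0.3, -2.13]]
15.4333
```

View pics/s4.png

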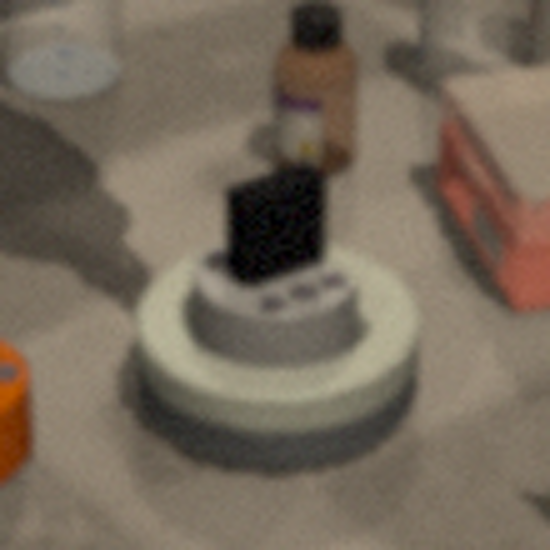

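The block is seated upright in the well with its rim level, and the handle points along the flat's normal. Next is the round key: close the fingers, approach along the panel normal and press in small force-monitored steps.

```bash
cat > key.py <<'E'
from meas import *
psi=-.07;c,s=np.cos(psi),np.sin(psi)
px=np.array([c,s,0]);py=np.array([-s,c,0]);z=.5*px-.866*np.array([0,0,1]);z/=np.linalg.norm(z)
key=np.array([.5675,-.1945,.055])
R=np.c_[np.cross(py,z),py,z]
E
python3 - <<'E'
from key import *
eoat.grab()
arm.reach(key-z*.22,R);print(status.get_eef_pos(),status.get_t())
arm.move_l(key-z*.03,feed=.15)
arm.pause(.2)
F=[np.array(status.get_contact_force())@-z for _ in range(1)]
for _ in range(10): arm.pause(.01);F.append(np.array(status.get_contact_force())@-z)
print("F",np.mean(F),np.std(F),(np.array(status.get_eef_pos())-key)@z,status.get_t())
k=cam("scene");save(k,"s5.png",(360,240,520,390),4)
E
```

```text
Traceback (most recent call last):
station.IKError: the arm cannot take that pose within its joint ranges
```

Run:
```python
from key import *
for up in(.14,.12,.10,.07,0):
    W=key-z*.1+[0,0,up]
    if kin.solve_ik(W,R) is not None: break
print("up",up,W)
arm.reach(W,R);print(status.get_eef_pos(),status.get_t())
arm.move_l(key-z*.1,feed=.2)
arm.move_l(key-z*.03,feed=.1)
arm.pause(.2)
F=[]
for _ in range(10): arm.pause(.01);F.append(np.array(status.get_contact_force())@-z)
print("F",np.mean(F),np.std(F),(np.array(status.get_eef_pos())-key)@z,status.get_t())
k=cam("scene");save(k,"s5.png",(360,240,520,390),4)
```

```text
up 0.14 [ 0.51762135 -0.19100278  0.28160191]
[ 0.51775661 -0.19076878  0.28177299] 18.2917
F 0.08985127177601426 0.6770481336510805 -0.03043744883165075 20.275
```

View pics/s5.png

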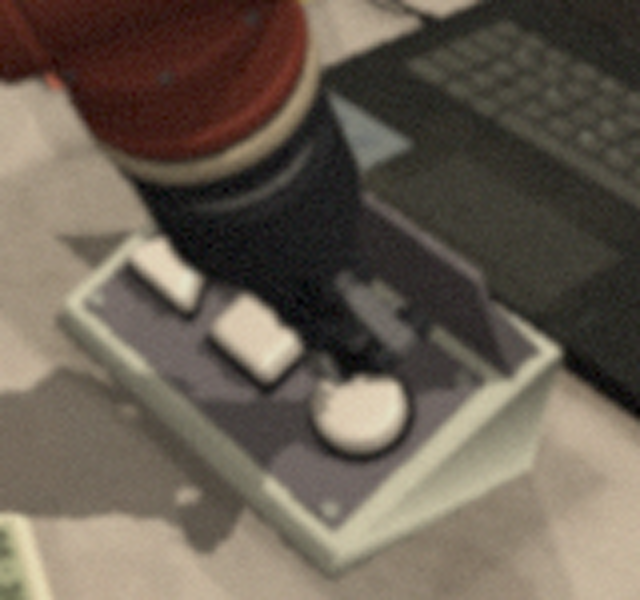

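The closed fingertips (crop about (350,370)) stand over the round key (crop (362,410)), clear of the hood and the square key. Now I'll press with force feedback.

Run:
```python
from key import *
k=cam("scene");print("tip px",proj(k,[status.get_eef_pos()]),"key",proj(k,[key]))
def F(n=8):
    f=[]
    for _ in range(n): arm.pause(.01);f.append(np.array(status.get_contact_force())@-z)
    return np.mean(f)
pos=lambda:(np.array(status.get_eef_pos())-key)@z*1000
f0=F(16);d=-30.;log=[];c0=None;pk=0
while d<16:
    d+=1.0 if c0 is None else .4
    arm.move_l(key+z*d/1000,feed=.02)
    f=F(5 if c0 is None else 8)-f0;p=pos()
    if c0 is None:
        if f>1.3:
            f=F(12)-f0
            if f>1.3: c0=p;print("contact",d,p,f)
        continue
    pk=max(pk,f);log.append((round(d,1),round(p-c0,2),round(f,2)))
    if f>7.5 or p-c0>5.6 or (pk>4.5 and f<3.6 and p-c0>3.5): break
    if status.get_t()>44: break
print(log)
if c0 is not None: arm.move_l(key+z*(c0-8)/1000,feed=.05)
print(pos(),F()-f0,status.get_t())
```

```text
tip px [[446.34753425 331.44460043]] key [[450.33062999 339.68153602]]
contact -5.0 -5.1267006356666895 3.864306703864875
[(-4.6, np.float64(0.48), np.float64(4.23)), (-4.2, np.float64(0.89), np.float64(5.35)), (-3.8, np.float64(1.29), np.float64(5.25)), (-3.4, np.float64(1.71), np.float64(4.9)), (-3.0, np.float64(2.12), np.float64(4.88)), (-2.6, np.float64(2.51), np.float64(4.66)), (-2.2, np.float64(2.91), np.float64(4.1)), (-1.8, np.float64(3.32), np.float64(3.58)), (-1.4, np.float64(3.7), np.float64(3.61)), (-1.0, np.float64(4.11), np.float64(3.05))]
-13.265584310950608 -0.23290225225008898 31.525
```

The force peaked at 5.35 N and dropped to 3.05 N at about 5 mm travel, so the key clicked and was released. I'll retreat and take a last look.

Run:
```python
from key import *
arm.move_l(key-z*.1,feed=.15);arm.move_l(key-z*.1+[0,0,.14],feed=.2);arm.pause(.5)
k=cam("scene");save(k,"s6.png",(240,180,520,390),2.8)
print(status.get_t(),np.round(status.get_contact_force(),1))
```

```text
33.65 [-0.4  0.9 -0. ]
```

View pics/s6.png

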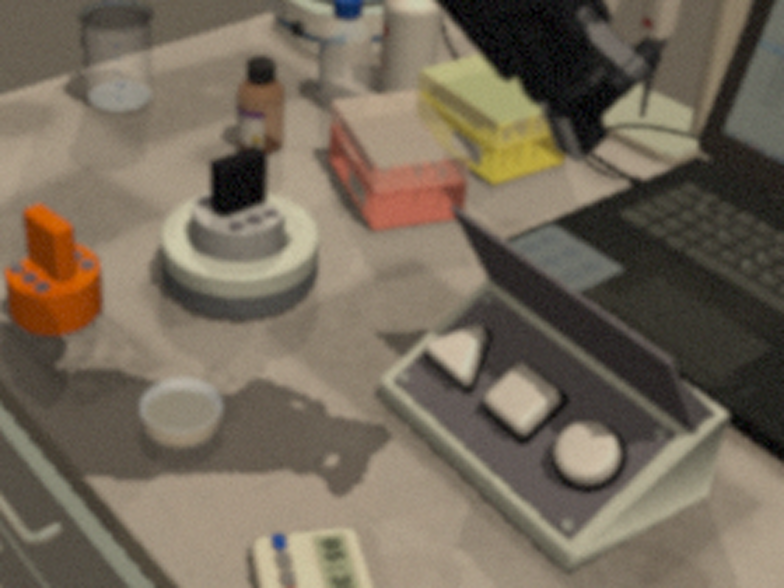

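The block is seated in the dock (crop (238,225)), all three keys are up, the bystanders are in place and the robot is clear. I'm handing in.

```bash
python3 -c "
from station import workorder
print(workorder.job_done())"
```

```text
the job is handed in; nothing more can be done
None
```

The block sits home in the mixer base with its flat matched, the round key was pressed to about 5 mm (force fell from 5.35 N to 3.05 N) and sprang back, nothing else appeared moved in the last picture, and the job was handed in with the clock at about 34 s; no verdict was returned.

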